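Round file into the bench mug, leaning over the handle

ROBOT

A 6-joint arm with a two-finger parallel gripper is mounted at the origin on the work surface. World frame = base frame: x ahead of the robot, y to its left, z up, the work surface at z = 0. Lengths are in m, angles in degrees, forces in N, time in s.
With the tool pointing down it reaches from about 0.35 to 0.875 m from the base axis. Payload 4.2 kg.
Tool frame: the origin (TCP) lies on the centre line of the jaws, within the pads' length; the fingertips stand 19 mm ahead of it and the grasp point (between the pads) is the TCP; x points along the fingers, y is the direction in which the jaws open and shut, and the axes are right-handed (so a half turn about x gives the same grasp; the last joint's range is limited). The gripper opens to 87 mm and grips with 3 to 60 N. Pads are 19 mm wide; open, the fingers measure 117 mm over their backs; the gripper's body (75 mm by 190 mm) begins 51 mm behind the grasp point.
Start: joints at [81.566, 22.042, 0.453, 0, -68.411, -14.817], TCP at [0.247, 0.574, 0.242] pointing down, gripper open.
Joint ranges: [-179.83, 179.83], [-69.29, 118.12], [-61.27, 80.66], [-181.25, 117.63], [-171.15, -9.14], [-177.46, 177.46]. Speed limits (degrees/s): [159.86, 159.86, 180, 180, 180, 180].

INTERFACE

Orientations are given as a 3x3 rotation matrix whose columns are the frame's x, y, z axes.
In Python, from station import * gives the robot as it stands.
- The arm moves only by the shell command python3 -m creep 'ROWS'. ROWS is JSON, a list of rows, each a list of 5 numbers: the opening, from 0 (shut) to 1 (fully open), then the shift along the world's x, y, z in mm, then the turn about the world's z in rad. In form: [[jaw, x, y, z, turn], ...]. A call has exactly 8 rows; each row is the pose to reach, as a shift and turn from the pose measured when the call began; what a row does not reach only later rows make up. A row lasts 1/10 s, in which the tool goes at most 50 mm and 8.59 degrees, less where a joint would pass 70% of its speed; a pose out of reach is approached as far as the arm can. A call with a gripper value outside its range is refused whole. The fingers move at their own pace and stop on an object; the grip force is fixed at half the most. Time passes only in rows, so rows that repeat a pose let the fingers close, or fill a call up. It gives the time, the measured TCP pose, the force and the opening at its end, in the units of the state.
- sense(): the state, without advancing time (a new reading comes with each control period).
- capture(name): name is "scene" or "top" or "wrist"; returns a dict with "image" (384x512x3 uint8, blue, green, red), "z_map" (384x512 float32, m along the optical axis (not along the pixel's ray), 0 where there is no reading), "mtx" (3x3 intrinsics, pixels), "eye" and "attitude" of the camera in the world. Camera axes: x right, y up, looking along -z (the intrinsics and any distortion apply to the point x, -y, -z); pixel columns grow to the right and rows downward; lengths in m; the calibration is good to about 2 mm. A picture is of the moment at which its call begins.
- finish_job(): hands the job in, once; it reports no verdict.
Trained networks look in a picture, given as the dict that the camera call returned (one of the last four; its "shot" number tells which), for a name from the list of things; names that differ only in an ending like _2 or _b are one class to them, and where a whole thing is asked for, a point or a joint stands for the part that bears it (a point fixed in the world has none). Each returns a list of dicts, best first, with "confidence" (0 to 1); they miss things now and then, are a little off and sometimes report something else, mostly with a low value. They report only what shows in the picture. A call takes as long as a camera call.
- look_for(picture, thing): "box" ([left, top, right, bottom] in pixels, round what is visible of it).
- mark_of(picture, thing): "centre" ([column, row] in pixels: a listed point, or the origin of a listed thing).
The state is a dict: "time_s": time; "joints": joint angles; "joint_velocities": joint speeds; "effort": joint torques, N m; "tcp_pos": TCP position; "ee_rot": TCP orientation; "wrist_force": force on the tool from outside, world axes, zero at the start; "moment": the same for the moment, N m; "gripper_width": opening from 0.0 (shut) to 1.0 (fully open).
Only numpy, scipy, OpenCV 4.12 (cv2) and the standard library are available. Lean on these libraries where they do the work, as an engineer would, in place of code of your own. Each camera call takes 0.05 s, during which the arm holds its last target.

TASK

Take the tall round file out of the wooden tool block and lower it tip first into the deep steel mug, without dropping it in, so that it is left leaning against the rim on the side where the mug's handle is. Leave the mug standing about where it is, and leave the screwdriver and the punch in the block.

Things in the scene. Friction and masses are not known exactly. Their poses are not given: they have to be found in the camera images.
- file_center (a point): Round file, 225 mm, tallest of three tools standing tip down in a light wooden block. Origin: on its axis, half-way along. z runs tip to handle: tip 112.5 mm below, handle end 112.5 mm above. From the tip: dark steel blade, dia 10 mm, 140 mm long; brass ferrule, dia 16, 12 mm long; turned wooden handle 73 mm long, dia 22 from 170 to 212 mm above the tip. About 110 g. It pulls straight up freely.
- mug: Deep straight steel mug, loose, about 350 g, open end up on the bench. Origin: centre of its underside, z up. Outer diameter 84 mm, height 100 mm, wall 4 mm, inner floor 5 mm above the bench. One loop handle on its side towards the mug's +y, not rising above the rim. (The low tin on the bench, 55 mm high, has no handle and is not it.)
- screwdriver: Stubby screwdriver with a fat 32 mm wooden handle, 122 mm tall, tip down in the same block; origin at its tip, z up. The block is fixed, 60 x 240 x 60 mm high, with three 13 mm holes in a straight row 75 mm apart, going through to the bench; which tool is in which hole varies.
- punch: Plain dark steel rod, diameter 10 mm, 105 mm tall, no handle, upright in another hole of the same block; origin at its lower end, z up.

How it is judged (in metres and radians):
On the way:
1. the file, still held, has been lowered into the mug until its tip is within about 45 mm of the inner floor (contact force between the fingers and file above 0.5 N and z of file_center in the frame of mug below 0.16 m and horizontal distance between file_center and mug below 0.05 m), for 0.1 s.
At the end, for the whole second after the job is handed in: The file rests, tip down on the mug's inner floor, 7 to 45 degrees off vertical, leaning on the rim at the mug's handle (its middle 16 to 48 mm from the mug's axis towards the handle and within 22 mm to either side); the mug stands upright within 50 mm of where it was; the file is at rest (y of file_center in the frame of mug between 0.016 and 0.048 m and x of file_center in the frame of mug between -0.022 and 0.022 m and z of file_center in the frame of mug below 0.122 m and angle between file_center's own z axis and vertical between 0.12 and 0.8 rad and linear speed of file below 0.03 m/s and angle between mug's own z axis and vertical below 0.1 rad and distance of mug from where it was at the start of the episode below 0.05 m); the robot touches nothing.
It fails at once if the screwdriver is pulled out or knocked (moved more than 30 mm) (distance of screwdriver from where it was at the start of the episode above 0.03 m).
It fails at once if the punch is pulled out or knocked (moved more than 30 mm) (distance of punch from where it was at the start of the episode above 0.03 m).
It fails at once if the mug is tipped over (angle between mug's own z axis and vertical above 0.5 rad).
It also fails if it takes over 40 s, if anything falls off the work surface, if the arm or the gripper's body presses on something with over 40 N, if the wrist force passes 120 N, or if a joint passes its speed limit or range.

## Working session

There is one attempt and no reset: what is moved stays moved. The work goes in short steps, Python scripts to look and compute and a shell command to move; the robot and the scene stay as the last step left them, time stands still between calls to the robot, and variables do not carry over. Pictures are saved under pics/ and viewed, and the job is handed in when it is done.

```bash
mkdir -p pics
cat > h.py <<'E'
from station import *
import numpy as np, cv2
def w(c,u,v,d):
    K=np.array(c["mtx"]);x=(u-K[0,2])/K[0,0]*d;y=(v-K[1,2])/K[1,1]*d
    return np.array(c["eye"])+np.array(c["attitude"])@np.array([x,-y,-d])
def cloud(c):
    K=np.array(c["mtx"]);z=c["z_map"];v,u=np.indices(z.shape)
    p=np.stack([(u-K[0,2])/K[0,0]*z,-(v-K[1,2])/K[1,1]*z,-z],-1)
    return p@np.array(c["attitude"]).T+np.array(c["eye"])
E
python3 - <<'E'
from h import *
s=sense();print(s["time_s"],s["tcp_pos"],np.round(s["ee_rot"],3))
for n in ["scene","top"]:
    c=capture(n);cv2.imwrite(f"pics/{n}0.png",c["image"]);P=cloud(c);np.save(f"{n}0.npy",P)
    print(n,c["eye"],np.round(c["attitude"],2).tolist(),np.round(c["mtx"],0).tolist())
    for t in ["file_center","mug","screwdriver","punch"]:
        print(t,[(np.round(b["box"]),round(b["confidence"],2)) for b in look_for(c,t)][:2],[(np.round(b["centre"]),round(b["confidence"],2)) for b in mark_of(c,t)][:2])
E
```

```text
0.0 [0.24647828 0.57372632 0.24045979] [[-0.001 -0.395 -0.919]
 [-0.002 -0.919  0.395]
 [-1.     0.002 -0.   ]]
scene [1.00016096 0.37380832 0.60772869] [[-0.64, -0.49, 0.59], [0.77, -0.42, 0.49], [0.01, 0.76, 0.64]] [[394.0, 0.0, 255.0], [0.0, 394.0, 199.0], [0.0, 0.0, 1.0]]
file_center [(array([393., 206., 423., 280.]), 0.72), (array([184., 150., 229., 206.]), 0.34)] [(array([402., 255.]), 0.64)]
mug [(array([184., 149., 230., 206.]), 0.68)] [(array([205., 193.]), 0.8)]
screwdriver [(array([304., 226., 324., 255.]), 0.71)] []
punch [(array([346., 251., 359., 267.]), 0.68)] []
top [ 0.47055651 -0.02644564  1.08484737] [[0.01, 1.0, -0.08], [-1.0, 0.01, -0.01], [-0.01, 0.08, 1.0]] [[406.0, 0.0, 258.0], [0.0, 406.0, 184.0], [0.0, 0.0, 1.0]]
file_center [(array([118., 194., 142., 207.]), 0.45)] [(array([133., 200.]), 0.47)]
mug [(array([304., 185., 343., 238.]), 0.96)] [(array([322., 203.]), 0.66)]
screwdriver [(array([302., 187., 344., 235.]), 0.41)] [(array([322., 205.]), 0.65), (array([200., 187.]), 0.44)]
punch [] [(array([171., 195.]), 0.47)]
```

Run:
```python
import cv2
a=cv2.imread("pics/scene0.png");cv2.imwrite("pics/scene0b.png",cv2.resize(a[120:310,160:450],None,fx=2.7,fy=2.7,interpolation=3))
a=cv2.imread("pics/top0.png");cv2.imwrite("pics/top0b.png",cv2.resize(a[130:280,90:370],None,fx=2.8,fy=2.8,interpolation=3))
```

```text
(no output)
```

View pics/scene0b.png

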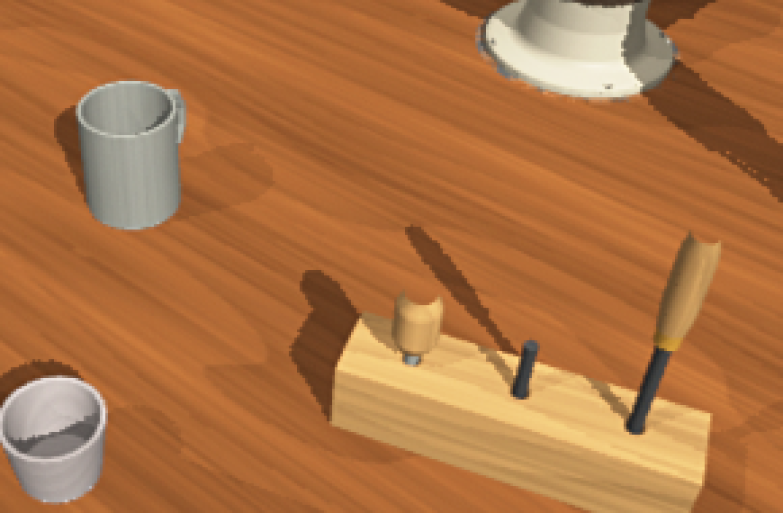

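View pics/top0b.png

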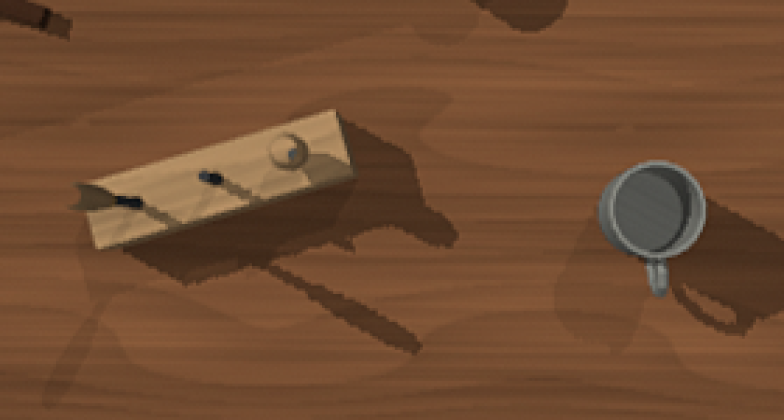

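Run:
```python
import numpy as np
P=np.load("top0.npy")
def med(m): 
    q=P[m]; print(len(q),np.round(np.median(q,0),4),np.round(q.min(0),3),np.round(q.max(0),3))
sub=np.zeros(P.shape[:2],bool);sub[130:280,90:280]=1
Z=P[...,2]
med(sub&(Z>.19)&(Z<.26)&(P[...,1]>0.2)&(P[...,1]<.5)); 
med(sub&(Z>.11)&(Z<.135))
med(sub&(Z>.09)&(Z<.11))
med(sub&(Z>.05)&(Z<.065))
m=np.zeros(P.shape[:2],bool);m[180:245,295:350]=1
med(m&(Z>.09)&(Z<.11)); med(m&(Z>.03)&(Z<.09)); 
import cv2
q=P[m&(Z>.094)&(Z<.108)];print(cv2.minEnclosingCircle((q[:,:2]*1000).astype('float32')))
for r in range(182,242,2): print(r,(Z[r,298:350:2]*1000).astype(int))
```

```text
75 [0.5022 0.2756 0.2121] [0.493 0.272 0.191] [0.515 0.288 0.224]
77 [0.5428 0.138  0.118 ] [0.5   0.125 0.11 ] [0.562 0.281 0.126]
49 [0.5283 0.2081 0.1034] [0.501 0.124 0.091] [0.563 0.281 0.11 ]
1997 [0.5262 0.2085 0.06  ] [0.464 0.09  0.05 ] [0.588 0.326 0.065]
207 [ 0.5038 -0.1821  0.0998] [ 0.45  -0.221  0.09 ] [ 0.542 -0.14   0.104]
301 [ 0.4899 -0.1896  0.0654] [ 0.425 -0.22   0.03 ] [ 0.54  -0.139  0.09 ]
((502.039794921875, -181.04995727539062), 41.96038055419922)
182 [ 3  0  0 -1 -1  1  2  1  1  0  1  0  0  2  0  4  1  0  2 -1  2 -3  1 -4
  0  0]
184 [ 4  1  0  1  2  3  1  0  2  2  0  4  0  0  2  0  2  0  2  0  0  0  0 -1
  3 -1]
186 [-1  1 -1 -2  0  1 -3  0  1  1  1  0 -1  2  0  0  4  0 -1 -6  0  0  0  2
  0  0]
188 [  1   0   0   1   0   0   0   1  -2   0   0   0 100  99  98  98  -4  -3
   4   1   0   1   0   0   0   1]
190 [  0   2  -1   3   1   0   1   0  -1  97 100  86  67  70  75  87 101 102
   0  -2   0   0   1  -4   1   0]
192 [   1    2    3    0    2    0   -1 1084  100    8    3    7    5   15
   30   49   66   84   97   97    0   -1    2    0    1    0]
194 [  
[... 1670 characters left out ...]
  0  2  2 -1
  2 -1]
226 [ 1  0 -1  0  1  1 -3  3  2  2  0  1 29 27 90 87  0  2  0  2  3 -3 -1 -2
  0  2]
228 [-1  1  0  0 -3  3  3  1 -1  1  2  2 30 26 85 86 -3 -1  1  2  0  2  0 -2
  3  1]
230 [-1 -3  0  0  0  0 -1  0 -1 -3 -1 -1 32 33 84 82  0  0 -2  0  2  0  1  4
  2  1]
232 [ 1 -3  2  0  0 -2 -1  0  3  2  0  2 33 39 79 81  0 -1  4  0  3  4 -1  0
 -6  0]
234 [ 2  0 -1  0  1 -1  1  6 -3  2  3  1 -1 62 76 66 -1 -2  2  0  2  0 -2  0
 -2  0]
236 [ 1 -2 -1  0 -1  0  1  3  2 -1 -2  1  1  0 60  2  0  2  0  2 -1  0 -2  0
  3  1]
238 [ 1  3  3  0 -1 -3  0  0  2  1 -1 -1  0  1  0  0  1 -3 -1  4  0 -3  0  0
  0  1]
240 [ 0 -1  1  0  1 -3  0 -3  0  0 -1  1  0 -1  1 -3  1 -1  0 -4  3 -1 -2 -1
  1  0]
```

Run:
```python
import numpy as np,cv2
P=np.load("top0.npy");Z=P[...,2]
m=np.zeros(Z.shape,bool);m[130:280,90:280]=1
q=P[m&(Z>.055)&(Z<.065)&(P[...,1]<.34)]
r=cv2.minAreaRect((q[:,:2]*1000).astype('float32'));print(r,cv2.boxPoints(r))
t=P[m&(Z>.2)&(Z<.23)&(P[...,1]>.2)&(P[...,1]<.4)];print(np.round(t,3).tolist()[:40])
S=np.load("scene0.npy");zs=S[...,2]
b=np.zeros(zs.shape,bool);b[195:290,380:430]=1
for lo,hi in [(.07,.1),(.1,.13),(.145,.165),(.17,.19),(.19,.212),(.212,.23)]:
    k=S[b&(zs>lo)&(zs<hi)];print(lo,len(k),np.round(k.mean(0),4),np.round(k.min(0),4),np.round(k.max(0),4))
for nm,sl,lo,hi in [("punch",(slice(245,275),slice(340,365)),.07,.11),("sd",(slice(220,262),slice(298,330)),.085,.13)]:
    b=np.zeros(zs.shape,bool);b[sl]=1;k=S[b&(zs>lo)&(zs<hi)];print(nm,len(k),np.round(k.mean(0),4),k.min(0),k.max(0))
m=np.zeros(Z.shape,bool);m[222:238,310:340]=1
h=P[m&(Z>.07)&(Z<.1)];print("handle",len(h),h.mean(0))
# block cross-check scene + mug rim
b=np.zeros(zs.shape,bool);b[140:215,180:235]=1
k=S[b&(zs>.09)&(zs<.105)];print(cv2.minEnclosingCircle((k[:,:2]*1000).astype('float32')))
```

```text
((526.1932983398438, 211.91757202148438), (60.572418212890625, 240.81961059570312), 17.315330505371094) [[461.44202 317.85645]
 [533.1172   87.9505 ]
 [590.9446  105.9787 ]
 [519.2694  335.88464]]
[[0.515, 0.284, 0.212], [0.515, 0.283, 0.208], [0.512, 0.288, 0.218], [0.512, 0.283, 0.221], [0.512, 0.281, 0.219], [0.512, 0.279, 0.219], [0.512, 0.278, 0.216], [0.512, 0.276, 0.216], [0.513, 0.278, 0.205], [0.51, 0.278, 0.223], [0.51, 0.277, 0.219], [0.51, 0.276, 0.215], [0.51, 0.275, 0.212], [0.511, 0.276, 0.204], [0.508, 0.276, 0.223], [0.508, 0.275, 0.219], [0.508, 0.274, 0.215], [0.508, 0.273, 0.211], [0.506, 0.276, 0.221], [0.506, 0.275, 0.219], [0.506, 0.274, 0.216], [0.506, 0.273, 0.211], [0.506, 0.273, 0.205], [0.507, 0.272, 0.2], [0.503, 0.275, 0.223], [0.504, 0.274, 0.22], [0.504, 0.273, 0.218], [0.504, 0.273, 0.211], [0.504, 0.272, 0.208], [0.501, 0.275, 0.222], [0.501, 0.275, 0.217], [0.502, 0.274, 0.215], [0.502, 0.274, 0.208], [0.502, 0.274, 0.202], [0.499, 0.277, 0.224], [0.499, 0.277, 0.218], [0.499, 0.275, 0.218], [0.499, 0.273, 0.216], [0.5, 0.275, 0.206], [0.5, 0.274, 0.203]]
0.07 76 [0.508  0.2845 0.0852] [0.5044 0.279  0.0702] [0.511  0.2889 0.0996]
0.1 83 [0.5079 0.2846 0.1154] [0.5024 0.279  0.1002] [0.5101 0.2889 0.1295]
0.145 89 [0.5114 0.2854 0.1555] [0.5039 0.2758 0.145 ] [0.5155 0.294  0.1648]
0.17 149 [0.5125 0.2854 0.1801] [0.504  0.2731 0.1705] [0.5167 0.295  0.1897]
0.19 172 [0.5123 0.2857 0.201 ] [0.5022 0.2729 0.19  ] [0.5169 0.295  0.2119]
0.212 125 [0.5109 0.2853 0.2182] [0.5016 0.2742 0.2121] [0.5156 0.2941 0.226 ]
punch 93 [0.5296 0.2133 0.0908] [0.52229822 0.20745783 0.07008919] [0.53256246 0.21754009 0.10626575]
sd 302 [0.5584 0.1456 0.1059] [0.53893116 0.12589617 0.08537966] [0.5653539  0.15646749 0.12337804]
handle 53 [ 0.44540032 -0.18702256  0.08351432]
((502.1246032714844, -179.0786895751953), 43.41122055053711)
```

The top and scene views agree. The file hole is at about (0.504, 0.284), the punch is in the middle and the screwdriver is at (0.549, 0.140). The mug is at (0.502, -0.181) with its handle towards -x. First I'll move above the file, clear of its top.

```bash
python3 -m creep '[[1,0,0,40,0.1],[1,30,-30,60,0.2],[1,60,-70,60,0.3],[1,95,-105,60,0.4],[1,130,-145,60,0.517],[1,165,-185,60,0.517],[1,195,-220,60,0.517],[1,225,-255,60,0.517]]'; python3 -m creep '[[1,15,-17,0,0],[1,30,-34,0,0],[1,32,-36,0,0],[1,32,-36,0,0],[1,32,-36,0,0],[1,32,-36,0,0],[1,32,-36,0,0],[1,32,-36,0,0]]'
python3 - <<'E'
from h import *
s=sense();print(s["tcp_pos"],np.round(s["ee_rot"],3),s["joints"])
c=capture("wrist");cv2.imwrite("pics/w1.png",c["image"])
E
```

```text
time_s: 1.7
tcp_pos: [0.4727, 0.3175, 0.3019]
ee_rot: [[0.001, 0.111, -0.994], [0.0, -0.994, -0.111], [-1.0, -0.0, -0.001]]
wrist_force: [0.6, 1.0, -0.3]
gripper_width: 1.001
time_s: 2.5
tcp_pos: [0.5044, 0.282, 0.302]
ee_rot: [[0.001, 0.112, -0.994], [0.001, -0.994, -0.112], [-1.0, -0.001, -0.001]]
wrist_force: [-0.3, -0.1, -0.0]
gripper_width: 1.002
[0.50435105 0.28203455 0.30198612] [[ 0.001  0.112 -0.994]
 [ 0.001 -0.994 -0.112]
 [-1.    -0.001 -0.001]] [ 4.52676403e+01  1.53484839e+01 -6.00474815e-01 -5.71283179e-04
 -7.40047712e+01  5.11761404e+01]
```

View pics/w1.png

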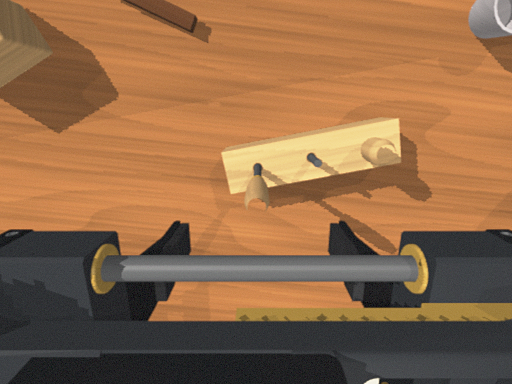

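The handle top shows at (257, 205), centred between the fingers, which are at columns 190 and 330. I'll descend and grip.

```bash
python3 -m creep '[[1,0,1,-30,0],[1,0,1,-60,0],[1,0,1,-90,0],[1,0,1,-111,0],[1,0,1,-111,0],[0.5,0,1,-111,0],[0,0,1,-111,0],[0,0,1,-111,0]]'; python3 -m creep '[[0,0,0,0,0],[0,0,0,0,0],[0,0,0,0,0],[0,0,0,0,0],[0,0,0,0,0],[0,0,0,0,0],[0,0,0,0,0],[0,0,0,0,0]]'
python3 - <<'E'
from h import *
c=capture("scene");cv2.imwrite("pics/s2.png",cv2.resize(c["image"][100:300,240:500],None,fx=3,fy=3))
E
```

```text
time_s: 3.35
tcp_pos: [0.505, 0.2835, 0.1926]
ee_rot: [[0.003, 0.112, -0.994], [0.003, -0.994, -0.112], [-1.0, -0.002, -0.003]]
wrist_force: [-0.4, 0.2, -0.0]
gripper_width: 0.808
time_s: 4.15
tcp_pos: [0.505, 0.2836, 0.1926]
ee_rot: [[0.003, 0.112, -0.994], [0.003, -0.994, -0.112], [-1.0, -0.002, -0.003]]
wrist_force: [-0.3, 0.1, 0.3]
gripper_width: 0.24
```

View pics/s2.png

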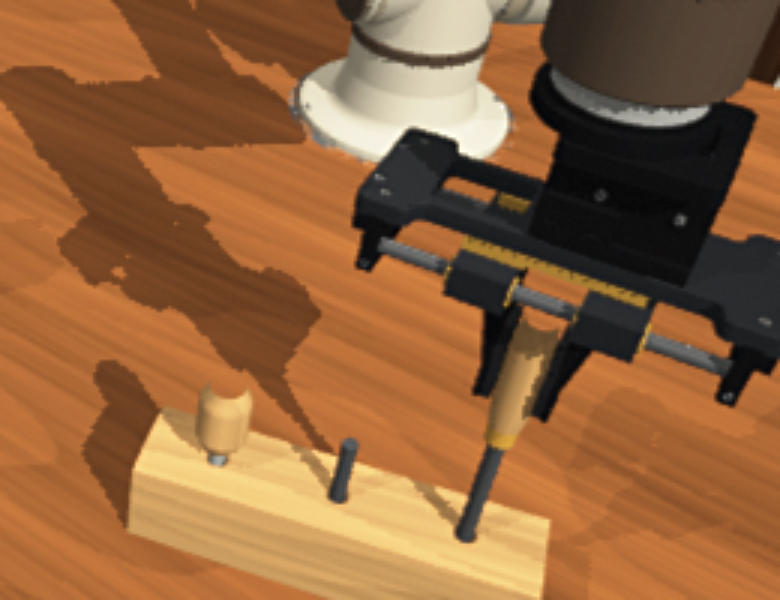

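The file is gripped: opening 0.24 is about 21 mm, against a 22 mm handle. I'll raise it until about 17 mm of blade is left in the fixed hole. Then I'll use the hole to pivot it in the pads, so it leans towards the mug handle.

```bash
python3 -m creep '[[0,0,0,10,0],[0,0,0,20,0],[0,0,0,30,0],[0,0,0,43,0],[0,0,0,43,0],[0,-6,-1,43,0],[0,-12,-1,43,0],[0,-12,-1,43,0]]'; python3 -m creep '[[0,-5,-1,0,0],[0,-10,-1,-1,0],[0,-15,-2,-1,0],[0,-20,-2,-2,0],[0,-24,-3,-2,0],[0,-26,-3,-2,0],[0,-26,-3,-2,0],[0,-26,-3,-2,0]]'
python3 - <<'E'
from h import *
c=capture("scene");cv2.imwrite("pics/s3.png",cv2.resize(c["image"][100:300,240:500],None,fx=3,fy=3))
E
```

```text
time_s: 5.0
tcp_pos: [0.4929, 0.2827, 0.2359]
ee_rot: [[0.004, 0.113, -0.994], [0.003, -0.994, -0.113], [-1.0, -0.003, -0.005]]
wrist_force: [2.1, -0.0, 0.0]
gripper_width: 0.239
time_s: 5.8
tcp_pos: [0.4667, 0.2796, 0.2338]
ee_rot: [[0.004, 0.113, -0.994], [0.003, -0.994, -0.113], [-1.0, -0.002, -0.004]]
wrist_force: [1.9, -0.3, -0.5]
gripper_width: 0.242
```

View pics/s3.png

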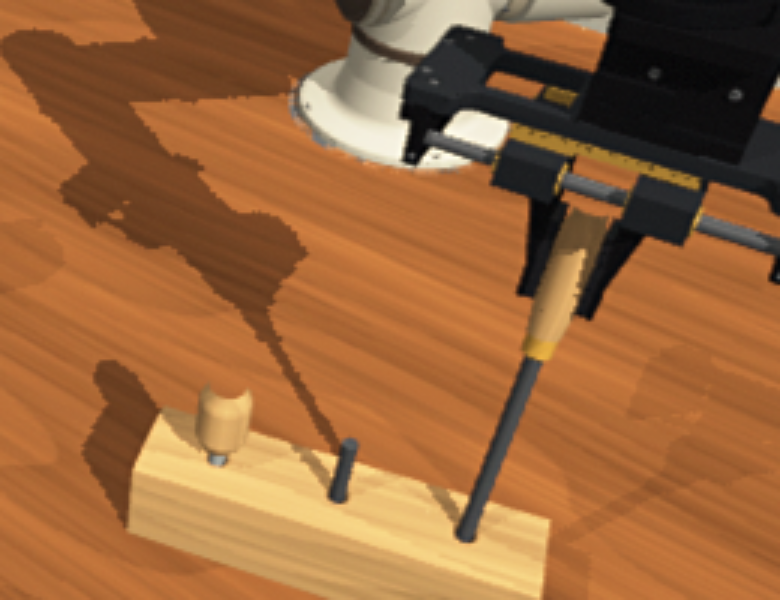

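The file now leans about 12° in the pads and 2 N shows at the wrist. I'll lift it out and carry it over to the mug.

```bash
python3 -m creep '[[0,0,0,15,0],[0,0,0,40,0],[0,0,0,70,0],[0,0,0,100,0],[0,0,0,105,0],[0,0,-15,105,0],[0,0,-40,105,0],[0,0,-70,105,0]]'; python3 -m creep '[[0,0,-30,0,0],[0,0,-65,0,0],[0,0,-100,0,0],[0,0,-135,0,0],[0,0,-170,0,0],[0,0,-205,0,0],[0,0,-240,0,0],[0,0,-275,0,0]]';python3 -m creep '[[0,0,-30,0,0],[0,0,-55,0,0],[0,0,-80,0,0],[0,0,-95,0,0],[0,0,-105,0,0],[0,0,-110,0,0],[0,0,-112,0,0],[0,0,-112,0,0]]'
python3 - <<'E'
from h import *
print(sense()["tcp_pos"])
for n in ["scene","top"]:
    c=capture(n);np.save(n+"4.npy",cloud(c));cv2.imwrite(f"pics/{n}4.png",c["image"])
E
```

```text
time_s: 6.65
tcp_pos: [0.4654, 0.2081, 0.3364]
ee_rot: [[-0.001, 0.114, -0.994], [0.0, -0.994, -0.114], [-1.0, -0.0, 0.001]]
wrist_force: [0.4, 0.3, -0.3]
gripper_width: 0.24
time_s: 7.45
tcp_pos: [0.4633, -0.0687, 0.3345]
ee_rot: [[-0.006, 0.113, -0.994], [0.001, -0.994, -0.113], [-1.0, -0.001, 0.006]]
wrist_force: [-0.3, 0.6, -0.5]
gripper_width: 0.244
time_s: 8.25
tcp_pos: [0.4631, -0.1805, 0.3342]
ee_rot: [[-0.007, 0.113, -0.994], [0.001, -0.994, -0.113], [-1.0, -0.002, 0.007]]
wrist_force: [-0.3, -0.4, -1.4]
gripper_width: 0.242
[ 0.46308368 -0.18045057  0.33417931]
```

View pics/scene4.png

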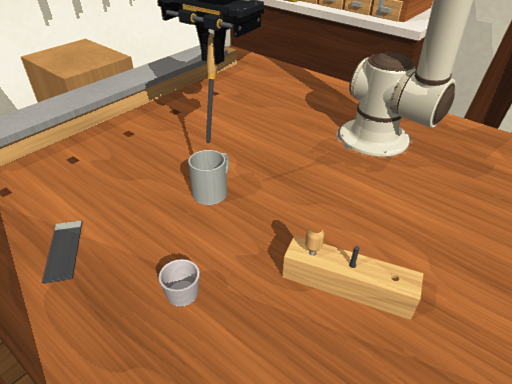

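View pics/top4.png

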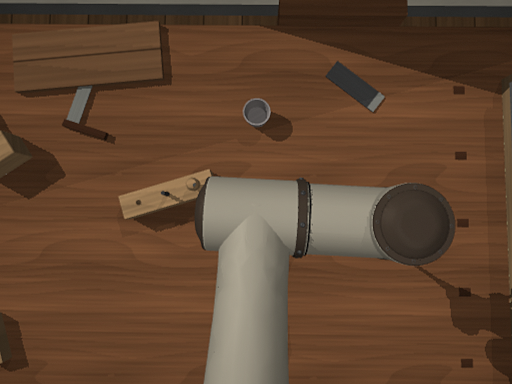

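The scene view shows the file hanging with its tip at about (209, 142), above the mug at (208, 178). The top view is blocked by the arm. I'll measure the blade axis.

Run:
```python
from h import *
S=np.load("scene4.npy");b=np.zeros(S.shape[:2],bool);b[70:150,195:225]=1
for lo in np.arange(.13,.29,.02):
    k=S[b&(S[...,2]>lo)&(S[...,2]<lo+.02)&(S[...,0]<.56)&(S[...,0]>.4)]
    if len(k):print(round(lo,2),len(k),np.round(np.median(k,0),4),np.round(k.min(0),4))
b[:]=0;b[150:162,180:232]=1
k=S[b&(S[...,2]>.094)&(S[...,2]<.105)];print(cv2.minEnclosingCircle((k[:,:2]*1000).astype('float32')),k.min(0),k.max(0))
```

```text
0.13 6 [ 0.499  -0.1743  0.1478] [ 0.4964 -0.178   0.1467]
0.15 38 [ 0.4976 -0.1737  0.161 ] [ 0.4901 -0.1784  0.1502]
0.17 41 [ 0.4941 -0.1744  0.1787] [ 0.4886 -0.1815  0.1709]
0.19 41 [ 0.4908 -0.1742  0.2005] [ 0.4839 -0.1793  0.1902]
0.21 45 [ 0.4868 -0.1751  0.2197] [ 0.4817 -0.1823  0.2102]
0.23 43 [ 0.4827 -0.1753  0.2416] [ 0.4755 -0.1801  0.2302]
0.25 47 [ 0.4792 -0.1766  0.2593] [ 0.4739 -0.182   0.2501]
0.27 55 [ 0.4756 -0.1757  0.2821] [ 0.4687 -0.1816  0.2702]
((500.7904968261719, -181.53408813476562), 41.52379608154297) [ 0.46167609 -0.22168651  0.09406673] [ 0.53353989 -0.14505779  0.10209006]
```

```bash
python3 -m creep '[[0,15,-3,-10,0],[0,15,-3,-30,0],[0,15,-3,-50,0],[0,15,-3,-70,0],[0,15,-3,-90,0],[0,15,-3,-110,0],[0,15,-3,-120,0],[0,15,-3,-120,0]]'; python3 -m creep '[[0,0,0,-4,0],[0,0,0,-8,0],[0,0,0,-12,0],[0,0,0,-15,0],[0,0,0,-17,0],[0,0,0,-18,0],[0,0,0,-18,0],[0,0,0,-18,0]]'
python3 - <<'E'
from h import *
c=capture("scene");S=cloud(c);cv2.imwrite("pics/s5.png",cv2.resize(c["image"][40:240,100:340],None,fx=3,fy=3))
b=np.zeros(S.shape[:2],bool);b[90:215,180:240]=1
for lo in np.arange(.105,.18,.02):
    k=S[b&(S[...,2]>lo)&(S[...,2]<lo+.02)&(S[...,0]<.56)&(S[...,0]>.4)]
    if len(k):print(round(lo,2),len(k),np.round(np.median(k,0),4))
k=S[b&(S[...,2]>.094)&(S[...,2]<.105)];print(cv2.minEnclosingCircle((k[:,:2]*1000).astype('float32')))
E
```

```text
time_s: 9.15
tcp_pos: [0.4776, -0.1827, 0.2132]
ee_rot: [[-0.009, 0.115, -0.993], [0.001, -0.993, -0.115], [-1.0, -0.002, 0.009]]
wrist_force: [0.8, 0.4, -0.4]
gripper_width: 0.239
time_s: 9.95
tcp_pos: [0.4777, -0.1827, 0.1954]
ee_rot: [[-0.009, 0.115, -0.993], [0.001, -0.993, -0.115], [-1.0, -0.002, 0.009]]
wrist_force: [-0.7, -0.8, -2.0]
gripper_width: 0.247
0.1 37 [ 0.4943 -0.1785  0.1158]
0.12 33 [ 0.4911 -0.1784  0.1339]
0.15 58 [ 0.4898 -0.1758  0.1556]
0.16 106 [ 0.4873 -0.1762  0.1785]
((503.4228515625, -179.4709014892578), 43.22433853149414)
```

View pics/s5.png

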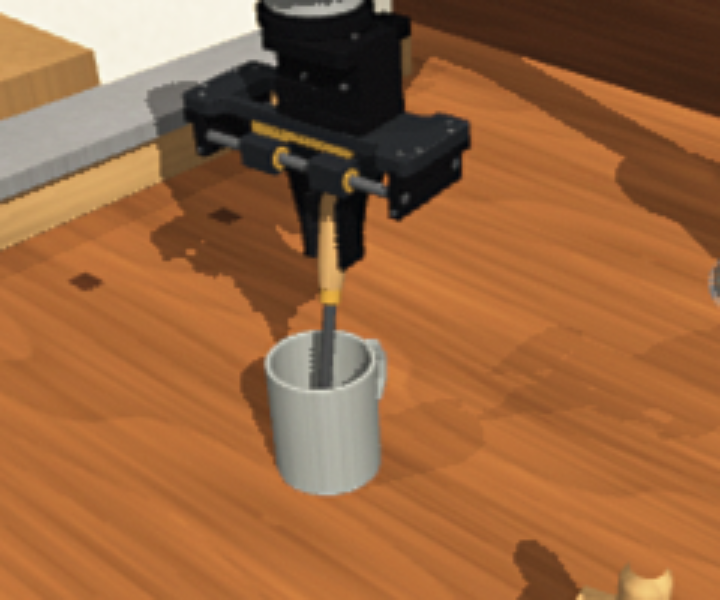

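The file is inside the mug and its tip is a couple of mm above the floor, still leaning towards the handle. I'll lower it until it touches.

```bash
python3 -m creep '[[0,0,0,-1,0],[0,0,0,-1,0],[0,0,0,-2,0],[0,0,0,-2,0],[0,0,0,-2,0],[0,0,0,-2,0],[0,0,0,-2,0],[0,0,0,-2,0]]'
```

```text
time_s: 10.8
tcp_pos: [0.4781, -0.1829, 0.1944]
ee_rot: [[-0.008, 0.115, -0.993], [0.0, -0.993, -0.115], [-1.0, -0.001, 0.008]]
wrist_force: [-1.1, 0.4, 5.7]
gripper_width: 0.243
```

Contact: the wrist shows +5.7 N upward. I'll release it slowly, holding position.

```bash
python3 -m creep '[[0.3,0,0,0,0],[0.4,0,0,0,0],[0.6,0,0,0,0],[0.8,0,0,0,0],[1,0,0,0,0],[1,0,0,0,0],[1,0,0,0,0],[1,0,0,0,0]]'
python3 - <<'E'
from h import *
c=capture("scene");cv2.imwrite("pics/s6.png",cv2.resize(c["image"][40:240,100:340],None,fx=3,fy=3))
E
```

```text
time_s: 11.6
tcp_pos: [0.4781, -0.1829, 0.1943]
ee_rot: [[-0.008, 0.115, -0.993], [0.0, -0.993, -0.115], [-1.0, -0.001, 0.008]]
wrist_force: [0.3, -1.0, 0.2]
gripper_width: 0.853
```

View pics/s6.png

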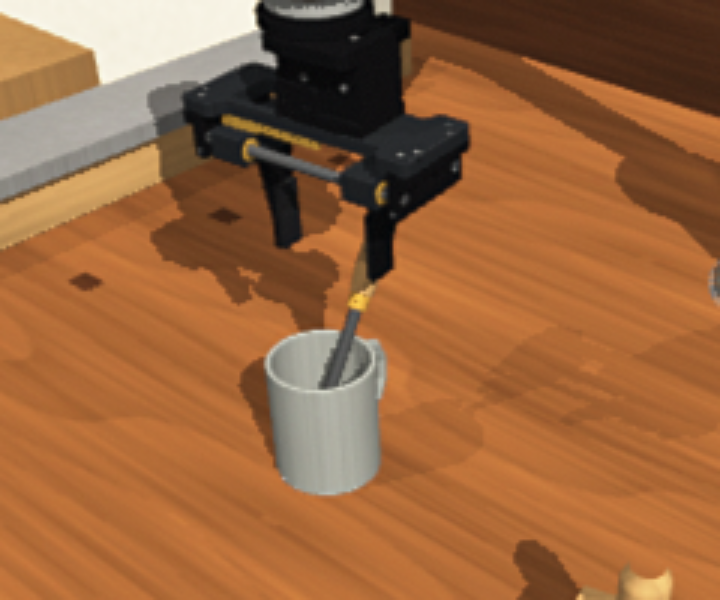

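The file has fallen onto the rim beside the mug handle. I'll raise the open gripper straight up and clear.

```bash
python3 -m creep '[[1,0,0,0,0],[1,0,0,10,0],[1,0,0,25,0],[1,0,0,45,0],[1,0,0,70,0],[1,0,0,100,0],[1,0,0,130,0],[1,0,0,130,0]]';  python3 -m creep '[[1,-10,30,0,0],[1,-20,60,0,0],[1,-30,95,0,0],[1,-40,130,0,0],[1,-50,165,0,0],[1,-60,200,0,0],[1,-70,230,0,0],[1,-70,240,0,0]]'
python3 - <<'E'
from h import *
c=capture("scene");S=cloud(c);cv2.imwrite("pics/s7.png",cv2.resize(c["image"][90:320,130:430],None,fx=2.6,fy=2.6))
c2=capture("top");T=cloud(c2);cv2.imwrite("pics/t7.png",cv2.resize(c2["image"][150:290,90:370],None,fx=2.8,fy=2.8))
for n,Q in(("s",S),("t",T)):
  b=(Q[...,0]>.38)&(Q[...,0]<.56)&(Q[...,1]>-.24)&(Q[...,1]<-.12)
  for lo in np.arange(.105,.235,.02):
    k=Q[b&(Q[...,2]>lo)&(Q[...,2]<lo+.02)]
    if len(k):print(n,round(lo,2),len(k),np.round(np.median(k,0),4))
  k=Q[b&(Q[...,2]>.094)&(Q[...,2]<.103)];print(cv2.minEnclosingCircle((k[:,:2]*1000).astype('float32')))
E
```

```text
time_s: 12.45
tcp_pos: [0.48, -0.1836, 0.3301]
ee_rot: [[0.003, 0.116, -0.993], [-0.002, -0.993, -0.116], [-1.0, 0.003, -0.003]]
wrist_force: [-0.5, -0.3, -0.0]
gripper_width: 0.996
time_s: 13.25
tcp_pos: [0.409, 0.0581, 0.3305]
ee_rot: [[0.004, 0.119, -0.993], [-0.001, -0.993, -0.119], [-1.0, 0.002, -0.003]]
wrist_force: [-0.2, -0.6, 0.3]
gripper_width: 1.002
s 0.1 44 [ 0.4633 -0.1825  0.1155]
s 0.12 80 [ 0.4523 -0.1824  0.1361]
s 0.15 99 [ 0.4402 -0.1824  0.1554]
s 0.16 109 [ 0.4264 -0.1843  0.1753]
s 0.18 43 [ 0.4154 -0.1889  0.189 ]
((502.484130859375, -179.3460693359375), 43.12144470214844)
t 0.1 19 [ 0.4673 -0.184   0.1117]
t 0.12 36 [ 0.4537 -0.1844  0.1356]
t 0.15 60 [ 0.4407 -0.1851  0.1552]
t 0.16 75 [ 0.4278 -0.1873  0.1751]
t 0.18 42 [ 0.4159 -0.1913  0.1889]
((502.1761779785156, -180.79063415527344), 41.8465690612793)
```

View pics/s7.png

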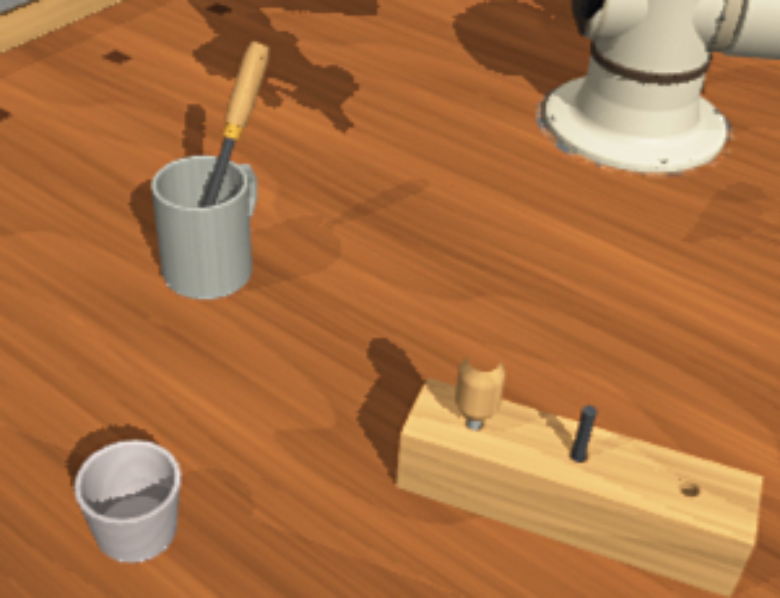

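View pics/t7.png

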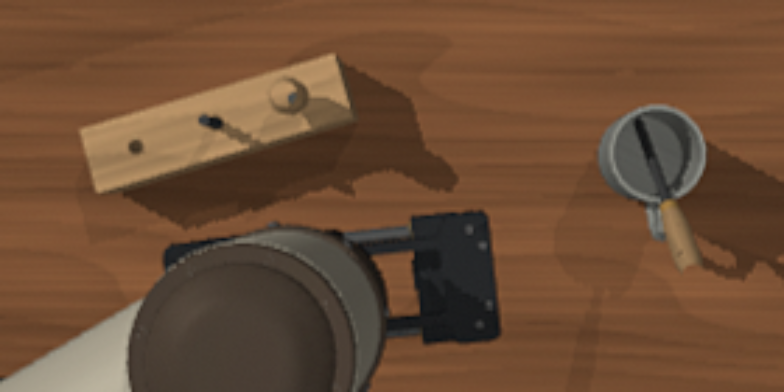

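Both views put the file's middle about 33 mm towards the handle, about 5 mm off to the side, at a height of about 0.10 m and a 31° tilt. The mug hasn't moved, and the screwdriver and punch are still in the block. I'll hand it in.

```bash
python3 -c "
from station import *
print(finish_job())"
```

```text
the job is handed in; nothing more can be done
None
```

The file is in the steel mug, tip down and leaning on the rim at the handle. The job is handed in, with about 13.3 s used by the last reading.

I gripped the file by its handle and raised it until only the tip was still in the hole. I then used the hole to tilt it about 10–12° in the pads, towards the mug's handle. I lowered it, still held, until the wrist force showed the tip touching the mug's floor, then opened the jaws so it settled onto the rim.

My last checks, from the scene and top cameras, which agreed to about 2–4 mm:

| What I checked | Measured | Allowed |
|---|---|---|
| File tilt | about 31° | 7–45° |
| Middle of file, towards the handle | about 33 mm | 16–48 mm |
| Middle of file, to the side | about 5 mm | 22 mm |
| Middle of file, height | about 0.10 m | below 0.122 m |
| Mug moved | within measuring error (about 2 mm) | 50 mm |

The mug is upright, the screwdriver and punch looked undisturbed in the block, and the gripper was clear of everything. None of the checks failed. I didn't measure the file's speed; I judged it to be at rest from the two views, taken one after the other. Handing in gave no verdict.

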